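# Click the driver-test cartridge into its dock

## Robot

A 6-joint arm with a two-finger parallel gripper is mounted at the origin on a cart in front of the work surface, level with it; the furniture and walls round the work are solid. World frame = base frame: x ahead of the robot, y to its left, z up, the work surface at z = 0. Lengths are in mm, angles in rad, forces in N, time in s.
With the tool pointing down it reaches from about 200 to 875 mm from the base axis. Payload 3.4 kg.
Tool frame: the origin (TCP) lies at the very end of the fingers, on their centre line; the grasp point (between the pads) lies 19 mm behind it; z points along the fingers, y is the line along which they close (so a half turn about z gives the same grasp; the last joint's range is limited). The gripper opens to 94 mm and grips with 3 to 60 N. Pads are 16 mm wide; open, the fingers measure 119 mm over their backs; the gripper's body (75 mm by 177 mm) begins 78 mm behind the grasp point.
Start: joints at [-1.225, 0.276, 1.505, -0, 1.361, -0.121], TCP at [258.773, -513.519, 205.493] pointing down, gripper open.
Joint ranges: [-2.89, 2.89], [-0.75, 2.08], [0.22, 2.7], [-1.18, 4.32], [0.11, 2.71], [-2.7, 2.7]. Speed limits (rad/s): [2.57, 2.57, 3.14, 3.14, 3.14, 3.14].

## Interface

Orientations are given as a rotation vector (axis times angle).
In Python, from bench import readout, capture, ticket, nets gives the robot as it stands.
- The arm moves only by the tool servo_tool, never from a script. Its argument "commands" is a list that holds one entry, the list of rows, each a list of 7 numbers: the shift along the world's x, y, z normalised to -1 to 1, where 1 is 200 mm, then the turn, a rotation vector about the world's x, y, z normalised to -1 to 1, where 1 is 180 degrees, then the opening, from -1 (shut) to 1 (fully open). In form: [[[tx, ty, tz, rx, ry, rz, grip], ...]]. A call has 1 to 5 rows; each row is the pose to reach, as a shift and turn from the pose commanded when the call began, turning the shorter way round; what a row does not reach only later rows make up. A row lasts 1/12 s, in which the tool goes at most 41.7 mm and 7.16 degrees, less where a joint would pass 70% of its speed; a pose out of reach is approached as far as the arm can. A call with a number of a shift or a turn outside -1 to 1 is refused whole. A call with a gripper value outside its range is refused whole. The fingers move at their own pace and stop on an object; "newtons" is the grip in N (left out, the last holds). Time passes only in rows, so rows that repeat a pose let the fingers close. It gives the time, the measured TCP pose, the force, the opening and the grip force at its end, in the units of the state.
- readout.read_state(): the state, without advancing time (a new reading comes with each control period).
- capture(name): name is "side" or "top"; returns a dict with "image" (400x640x3 uint8, blue, green, red), "mtx" (3x3 intrinsics, pixels), "origin" and "orientation" of the camera in the world. Camera axes: x right, y up, looking along -z (the intrinsics and any distortion apply to the point x, -y, -z); pixel columns grow to the right and rows downward; lengths in mm; the calibration is good to about 2 mm. A picture is of the moment at which its call begins. There is no depth.
- ticket.hand_in(): hands the job in; it is judged then, once.
Trained networks look in the newest picture that a camera, given by its name, has taken for a name from the list of things; names that differ only in an ending like _2 or _b are one class to them, and where a whole thing is asked for, a point or a joint stands for the part that bears it (a point fixed in the world has none). Each returns a list of dicts, best first, with "score" (0 to 1); they miss things now and then, are a little off and sometimes report something else, mostly with a low value. They report only what shows in the picture. A call takes as long as a camera call. They do not tell look-alikes from the thing itself.
- nets.boxes_of(camera, query): "location" ([x, y, z] in mm, in the coordinates of the camera as it stood for that picture, good to about 4 mm: the middle of the surface that is visible of it).
- nets.silhouettes(camera, query): "pixels" (400x640 bool, what is visible of it).
- nets.mark_of(camera, query): "location" ([x, y, z] in mm, in the coordinates of the camera as it stood for that picture, good to about 4 mm: a listed point, or the origin of a listed thing).
The state is a dict: "clock": time; "joints": joint angles; "qvel": joint speeds; "joint_torque": joint torques, N m; "eef_pos": TCP position; "tcp_rot": TCP orientation; "contact_force": force on the tool from outside, world axes, zero at the start; "ft_torque": the same for the moment, N m; "opening": finger opening in mm; "grip_force": force on a finger pad.
Only numpy, scipy, OpenCV 4.12 (cv2) and the standard library are available. Lean on these libraries where they do the work, as an engineer would, in place of code of your own. Each camera call takes 0.05 s, during which the arm holds its last target. There are 200 camera calls.

## Task

Two plug-in test cartridges lie on the bench. Pick up the narrow one, the one that fits the dock, set it on the dock's apron in front of the flared mouth and slide it along the guide, under the lips, until it is fully home against the end stop and the spring catch has clicked in behind it; then let go. Leave the wide cartridge where it is.

Things in the scene. Friction and masses are not known exactly. Their poses are not given: they have to be found in the camera images.
- narrow_cartridge_grip (a point): Cartridge to use: flat grey body 70 mm long (x, sliding direction), 46 wide (y), 14 high, on its top a central upright grip 14 mm thick along x, 30 wide along y, rising to 61 mm above the underside. About 0.12 kg; either end may lead. Point: in the grip, 46 mm above the underside; pinch here across the 14 mm, fingers closing along x. Starts flat on the bench.
- wide_cartridge_grip (a point): The other cartridge, to be left alone: same length, height and upright grip, but its body is 80 mm wide (y), too wide for the dock. Point: in its grip, 46 mm above the underside.
- dock: Grey metal dock fixed to the bench, base plate 250 x 104 x 6 mm, nothing above 28 mm. Origin: underside, on the guide's centre line; x = sliding-in direction, z up. Mouth narrows from 80 mm wide at x=-46 mm to the 52 mm guide at x=-20. From x=-10 lips overhang the guide 6 mm per side, undersides 24 mm above the bench: no entry from above. End stop face at x=+105.
- dock_apron (a point): Point on top of the dock's bare apron in front of the mouth, 6 mm above the bench, at x = -88 mm of the dock on its centre line. A cartridge set down centred here (its x along the dock's x) is clear of the mouth and ready to slide; its grip point is then 46 mm above this point. The apron spans x = -130 to -46 mm.
- dock_home (a point): Point on the guide's floor, 6 mm above the bench, at x = +70 mm of the dock on its centre line (158 mm along x from the apron point): the cartridge's middle is here when it is fully home against the end stop; its grip point is then 46 mm above this point.
- catch (a joint): Spring catch: steel leaf 40 mm long hinged near the mouth on the dock's -y side, leaning inwards and towards the end stop. 0 = at rest, free end 13 mm into the guide; grows (rad) as the cartridge pushes it aside, to 0.2-0.4, against a few newtons; back to about 0 once the rear edge has passed it, in the last 3 mm before the stop. Clicked in, the cartridge has 5 mm of play.
- catch_tip (a point): The free end of the spring catch; at rest 30 mm along the dock's x from its origin, 15 mm above the bench.
There are look-alikes about, which are no part of the job. What is shaped like the part that bears narrow_cartridge_grip but yellow is not meant.

How it is judged (in metres and radians):
At the end, for the whole second after the job is handed in: The narrow cartridge lies flat in the dock's guide, its grip point 62 to 75 mm along the dock's x (fully home is 70), within 10 mm of the centre line and less than 58 mm above the bench, upright within 0.17 rad; the catch has sprung back behind it (below 0.08 rad) (x of narrow_cartridge_grip in the frame of dock between 0.062 and 0.075 m and y of narrow_cartridge_grip in the frame of dock between -0.01 and 0.01 m and height (world z) of narrow_cartridge_grip below 0.058 m and angle between narrow_cartridge_grip's own z axis and vertical below 0.17 rad and value of joint catch below 0.08 rad); the robot touches nothing.
It fails at once if the wide cartridge is moved by more than 30 mm (distance of wide_cartridge_grip from where it was at the start of the episode above 0.03 m).
It also fails if it takes over 40 s, if anything falls off the work surface, if the arm or the gripper's body presses on something with over 40 N, if the wrist force passes 120 N, or if a joint passes its speed limit or range.

## Working session

There is one attempt and no reset: what is moved stays moved. The work goes in short steps, Python scripts to look and compute and a tool call to move; the robot and the scene stay as the last step left them, time stands still between calls to the robot, and variables do not carry over. Pictures are saved under pics/ and viewed, at most 10 in all, crops included, and the job is handed in when it is done.

Besides the shell and the picture viewer there is one more tool, called after ">>>" in YAML: its name, and indented under it one key for each argument. servo_tool: Moves the arm, as the interface text tells. Its arguments: {"type":"object","properties":{"commands":{"type":"array"},"newtons":{"type":"number"}},"required":["commands"]}

```bash
mkdir -p pics; cat > h.py <<'E'
import numpy as np, cv2
from scipy.spatial.transform import Rotation as R
from bench import readout, capture, ticket, nets
def RM(o):
    o=np.array(o,float)
    return o if o.shape==(3,3) else (R.from_rotvec(o).as_matrix() if o.size==3 else R.from_quat(o).as_matrix())
def W(c,p): return RM(c["orientation"])@np.array(p)+np.array(c["origin"])
def px(c,w):
    p=RM(c["orientation"]).T@(np.array(w)-np.array(c["origin"])); q=np.array(c["mtx"])@[p[0],-p[1],-p[2]]; return q[:2]/q[2]
def atz(c,u,v,z):
    d=np.linalg.inv(np.array(c["mtx"]))@[u,v,1]; d=RM(c["orientation"])@[d[0],-d[1],-d[2]]; o=np.array(c["origin"])
    return o+d*(z-o[2])/d[2]
E
python3 - <<'E'
from h import *
np.set_printoptions(precision=1,suppress=True)
for n in("top","side"):
    c=capture(n); cv2.imwrite(f"pics/{n}0.png",c["image"]); print(n,c["origin"],c["orientation"],[k for k in c])
    for q in("narrow_cartridge_grip","wide_cartridge_grip","dock","dock_apron","dock_home","catch_tip"):
        for d in nets.mark_of(n,q): 
            w=W(c,d["location"]); print(q,round(d["score"],2),w,px(c,w))
print(readout.read_state())
E
```

```text
top [ 439.4   91.5 1086.9] [ 0.1 -0.  -1.5] ['image', 'mtx', 'origin', 'orientation']
narrow_cartridge_grip 0.95 [434.8 280.4  47.8] [248.7 229.7]
narrow_cartridge_grip 0.83 [592.1 151.5  47.6] [314.  155.1]
narrow_cartridge_grip 0.74 [456.1 162.1  44.7] [306.8 221.1]
wide_cartridge_grip 0.87 [604.3 286.8  48.5] [248.7 147.4]
dock 0.77 [477.  -62.1   2.7] [414.  214.8]
dock_apron 0.75 [458.7  21.4  11.4] [374.6 222.1]
dock_home 0.59 [ 487.5 -135.     5.7] [449.  210.7]
catch_tip 0.53 [464.5 -98.1  14.7] [431.9 221.1]
side [262.3 789.2 480.9] [ 0.3 -1.4 -2.5] ['image', 'mtx', 'origin', 'orientation']
narrow_cartridge_grip 0.72 [438.8 278.2  47. ] [328.1 258. ]
narrow_cartridge_grip 0.61 [456.5 160.8  49.8] [338. 222.]
narrow_cartridge_grip 0.58 [588.8 154.5  46.6] [282.5 211.7]
wide_cartridge_grip 0.92 [604.8 284.6  47.9] [247.2 242.8]
dock 0.83 [479.  -65.6   1. ] [355.  192.1]
dock 0.23 [464.2  21.7  10. ] [351.6 205.7]
dock_apron 0.58 [459.9  15.9   5.7] [353.8 206.3]
dock_apron 0.44 [ 486.9 -135.3   11.3] [358.7 177.4]
dock_home 0.55 [ 484.5 -136.2   11.6] [359.7 177.2]
catch_tip 0.53 [463.6 -97.9  17. ] [363.6 182.4]
{'clock': 0.7, 'joints': array([-1.2,  0.3,  1.5,  0. ,  1.4, -0.1]), 'qvel': array([-0., -0.,  0.,  0., -0., -0.]), 'joint_torque': array([ -0. , -40.4, -23.7,   0.1,   0. ,  -0. ]), 'eef_pos': array([ 258.8, -513.5,  205.5]), 'tcp_rot': array([3.1, 0.7, 0. ]), 'contact_force': array([-0. , -0.5,  0.6]), 'ft_torque': array([-0., -0., -0.]), 'grip_force': 0.0, 'opening': 94.09174375360251}
```

View pics/top0.png

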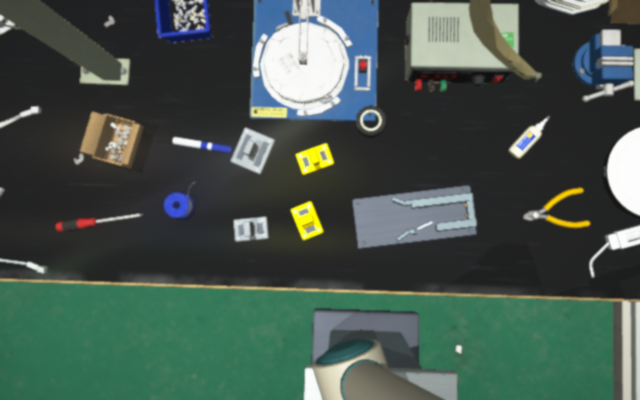

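View pics/side0.png

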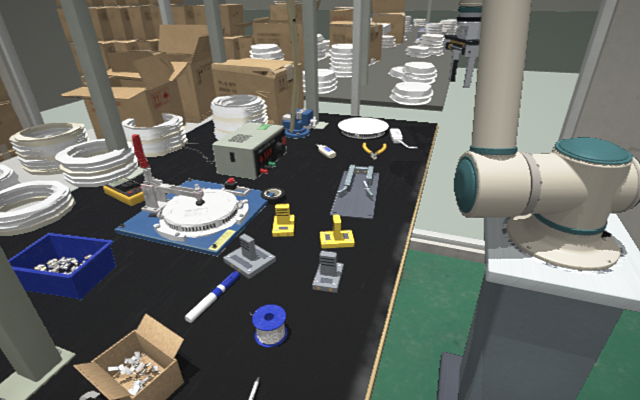

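Top picture: candidates are grey narrow (250,229), yellow narrow look-alikes (307,220) and (314,158), and the grey wide one (252,150). I choose the grey narrow one at (250,229). The dock is at (415,216), its mouth facing left (+y), and its x points to image right.

```bash
python3 - <<'E'
from h import *
np.set_printoptions(precision=2,suppress=True)
c=capture("top"); im=c["image"]
a=cv2.resize(im[195:265,215:295],None,fx=6,fy=6,interpolation=cv2.INTER_CUBIC)
b=cv2.resize(im[180:255,345:485],None,fx=5,fy=5,interpolation=cv2.INTER_CUBIC)[:, :700]
cv2.imwrite("pics/c1.png",a); cv2.imwrite("pics/d1.png",b)
def rect(m,z):
    pts=np.argwhere(m)[:,::-1]; P=np.array([atz(c,u,v,z)[:2] for u,v in pts],np.float32)
    r=cv2.minAreaRect(P); B=cv2.boxPoints(r); e=B[1]-B[0]; f=B[2]-B[1]
    print(r[0],np.linalg.norm(e),np.degrees(np.arctan2(e[1],e[0])),np.linalg.norm(f),np.degrees(np.arctan2(f[1],f[0])))
for q,z in(("narrow_cartridge_grip",12),("dock",8)):
    for d in nets.silhouettes("top",q):
        m=d["pixels"]; print(q,d["score"],m.sum(),im[m].mean(0)); rect(m,z)
for _ in range(2):
  for n in("top","side"):
    c=capture(n)
    for q in("narrow_cartridge_grip","dock","dock_apron","dock_home","catch_tip"):
        for d in nets.mark_of(n,q)[:1]: print(n,q,round(d["score"],2),W(c,d["location"]))
E
```

```text
narrow_cartridge_grip 0.87 697 [ 54.82 231.91 233.27]
(458.186279296875, 165.79739379882812) 46.3079 -66.373726 69.09177 23.626299
narrow_cartridge_grip 0.86 752 [176.13 173.89 166.36]
(437.657470703125, 282.0431213378906) 75.03105 -81.929 46.93148 8.071003
dock 0.65 5904 [152.67 142.41 132.21]
(474.9044189453125, -61.732696533203125) 253.33955 -81.38494 106.12458 8.615044
top narrow_cartridge_grip 0.9 [593.7  154.25  46.42]
top dock 0.71 [472.46 -61.58   2.91]
top dock_apron 0.73 [461.25  22.2   12.4 ]
top dock_home 0.66 [ 483.13 -139.6     6.18]
side narrow_cartridge_grip 0.93 [592.23 152.29  43.38]
side dock 0.96 [479.27 -63.01   4.52]
side dock_apron 0.94 [460.16  17.33   7.34]
side dock_home 0.63 [ 482.58 -134.38   10.13]
side catch_tip 0.46 [461.87 -98.62  14.33]
top narrow_cartridge_grip 0.83 [454.51 162.35  45.48]
top dock 0.87 [474.3  -63.04  -0.33]
top dock_apron 0.56 [458.25  20.74  11.28]
top dock_home 0.74 [ 485.79 -136.44    7.13]
top catch_tip 0.42 [464.8  -96.04  18.43]
side narrow_cartridge_grip 0.7 [589.77 154.38  47.36]
side dock 0.77 [481.53 -65.17   1.93]
side dock_apron 0.76 [459.92  19.35   4.45]
side dock_home 0.94 [ 489.04 -133.81   11.15]
side catch_tip 0.41 [458.7  -97.52  17.32]
```

View pics/c1.png

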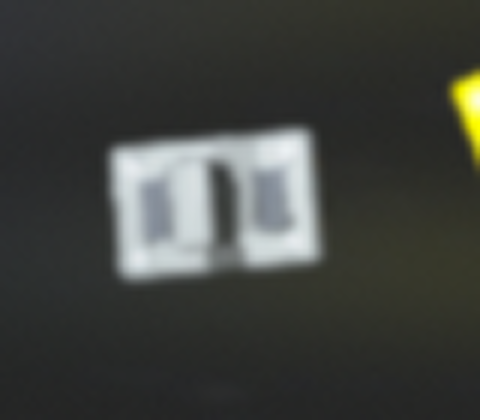

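View pics/d1.png

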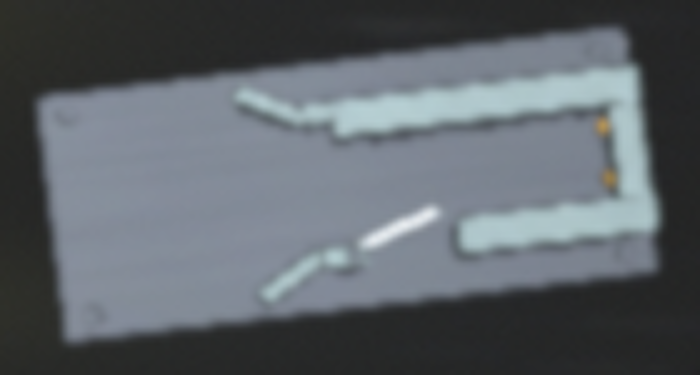

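The crops show a grey, 46-wide cartridge with its upright grip at about (251,229), so the choice holds. The dock crop shows a clear guide with the catch leaf at bottom, dock heading about -81°.

```bash
python3 - <<'E'
from h import *
s=readout.read_state(); M=R.from_rotvec(s["tcp_rot"]).as_matrix(); print(s["tcp_rot"],M, s["clock"],np.degrees(np.arctan2(M[1,1],M[0,1])))
E
```

```text
[ 3.05634358e+00  7.26615339e-01 -1.47817095e-05] [[ 8.93006620e-01  4.50043528e-01  5.51384176e-06]
 [ 4.50043527e-01 -8.93006618e-01 -6.38792100e-05]
 [-2.38245278e-05  5.95260262e-05 -9.99999998e-01]] 2.05 -63.25352324805796
```

>>> servo_tool:
  commands:
    - [[0.05,0.2,0,0,0,-0.02,0.2],[0.1,0.4,0,0,0,-0.04,0.2],[0.15,0.6,0,0,0,-0.06,0.2],[0.2,0.8,0,0,0,-0.08,0.2],[0.25,1,0,0,0,-0.104,0.2]]

```text
clock: 2.47
eef_pos: [308.8, -311.7, 205.5]
tcp_rot: [3.134, 0.213, 0.001]
contact_force: [1.3, -0.2, 0.2]
opening: 64.4
grip_force: 0.0
```

>>> servo_tool:
  commands:
    - [[0.05,0.2,0,0,0,0,0.2],[0.1,0.4,0,0,0,0,0.2],[0.15,0.6,0,0,0,0,0.2],[0.2,0.8,0,0,0,0,0.2],[0.25,1,0,0,0,0,0.2]]

```text
clock: 2.88
eef_pos: [358.8, -111.7, 205.8]
tcp_rot: [3.133, 0.218, 0.002]
contact_force: [0.7, 0.5, 0.3]
opening: 56.6
grip_force: 0.0
```

>>> servo_tool:
  commands:
    - [[0.05,0.2,0,0,0,0,0.2],[0.1,0.4,0,0,0,0,0.2],[0.15,0.6,0,0,0,0,0.2],[0.2,0.8,0,0,0,0,0.2],[0.25,1,0,0,0,0,0.2]]

```text
clock: 3.3
eef_pos: [408.8, 88.6, 205.9]
tcp_rot: [3.134, 0.22, 0.002]
contact_force: [1.1, 0.2, -0.1]
opening: 56.0
grip_force: 0.0
```

>>> servo_tool:
  commands:
    - [[0.04,0.2,0,0,0,0,0.2],[0.08,0.4,0,0,0,0,0.2],[0.11,0.6,0,0,0,0,0.2],[0.14,0.8,-0.2,0,0,0,0.2],[0.14,0.9675,-0.4,0,0,0,0.2]]

```text
clock: 3.72
eef_pos: [438.7, 266.6, 146.1]
tcp_rot: [-3.131, -0.222, -0.011]
contact_force: [0.6, -1.2, -0.7]
opening: 56.1
grip_force: 0.0
```

>>> servo_tool:
  commands:
    - [[0,0,0,0,0,0,0.2],[0,0,0,0,0,0,0.2]]

```text
clock: 3.88
eef_pos: [434.7, 263.5, 143.1]
tcp_rot: [3.132, 0.224, -0.007]
contact_force: [-0.1, 0.5, 1.3]
opening: 56.5
grip_force: 0.0
```

```bash
python3 - <<'E'
from h import *
np.set_printoptions(precision=1,suppress=True)
c=capture("side"); s=readout.read_state(); print(s["eef_pos"])
for d in nets.mark_of("side","narrow_cartridge_grip"): print(round(d["score"],2),W(c,d["location"]))
p=px(c,[437,280,60]); u,v=p.astype(int); print(p,px(c,s["eef_pos"]))
cv2.imwrite("pics/s2.png",cv2.resize(c["image"][v-70:v+50,u-80:u+80],None,fx=4,fy=4,interpolation=cv2.INTER_CUBIC))
E
```

```text
[435.8 262.9 144.6]
0.79 [459.3 162.7  47.5]
0.65 [437.  279.   48.8]
0.6 [592.6 153.7  47.7]
[328.7 253.2] [332.1 209.1]
```

View pics/s2.png

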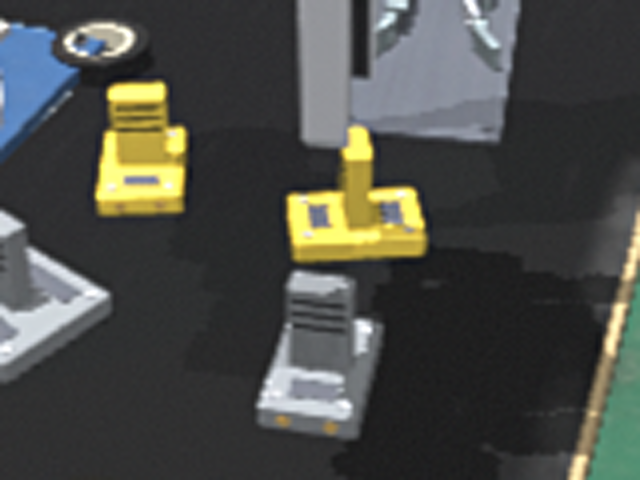

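The side crop shows the grey cartridge upright and undisturbed at crop (320,350), with an open finger above at crop (325,140). I shift the last 17 mm and descend.

>>> servo_tool:
  commands:
    - [[0.005,0.083,-0.1,0,0,0,0.2],[0.005,0.083,-0.25,0,0,0,0.2],[0.005,0.083,-0.4,0,0,0,0.2],[0.005,0.083,-0.5,0,0,0,0.2],[0.005,0.083,-0.575,0,0,0,0.2]]
  newtons: 20

```text
clock: 4.4
eef_pos: [437.7, 278.2, 29.9]
tcp_rot: [3.134, 0.217, 0.001]
contact_force: [0.3, 0.2, 0.1]
opening: 56.4
grip_force: 0.0
```

>>> servo_tool:
  commands:
    - [[0,0,0,0,0,0,0.2]]

```text
clock: 4.48
eef_pos: [436.4, 277.7, 28.8]
tcp_rot: [3.133, 0.216, -0.004]
contact_force: [-0.8, -0.2, 0.1]
opening: 56.0
grip_force: 0.0
```

Height 28.8, good. Close, then check.

>>> servo_tool:
  commands:
    - [[0,0,0,0,0,0,-0.8],[0,0,0,0,0,0,-0.8],[0,0,0,0,0,0,-0.8],[0,0,0,0,0,0,-0.8],[0,0,0,0,0,0,-0.8]]
  newtons: 25

```text
clock: 4.9
eef_pos: [437.9, 280.0, 30.9]
tcp_rot: [-3.133, -0.22, -0.003]
contact_force: [0.8, 0.1, 0.2]
opening: 26.9
grip_force: 0.0
```

>>> servo_tool:
  commands:
    - [[0,0,0,0,0,0,-0.8],[0,0,0,0,0,0,-0.8],[0,0,0,0,0,0,-0.8]]

```text
clock: 5.15
eef_pos: [437.4, 280.2, 30.3]
tcp_rot: [-3.133, -0.22, -0.001]
contact_force: [-0.5, 0.7, 2.4]
opening: 14.0
grip_force: 25.0
```

>>> servo_tool:
  commands:
    - [[0,0,0.1,0,0,0,-0.8],[0,0,0.25,0,0,0,-0.8],[0,0,0.4,0,0,0,-0.8],[0.02,-0.12,0.45,0,0,0.005,-0.8],[0.04,-0.3,0.45,0,0,0.005,-0.8]]

```text
clock: 5.57
eef_pos: [447.9, 222.0, 122.8]
tcp_rot: [-3.129, -0.251, -0.012]
contact_force: [1.1, -0.3, -0.6]
opening: 13.9
grip_force: 25.0
```

>>> servo_tool:
  commands:
    - [[0.02,-0.2,0,0,0,0,-0.8],[0.04,-0.4,0,0,0,0,-0.8],[0.06,-0.6,0,0,0,0,-0.8],[0.08,-0.8,0,0,0,0,-0.8],[0.08,-0.95,0,0,0,0,-0.8]]

```text
clock: 5.98
eef_pos: [461.3, 26.9, 119.7]
tcp_rot: [3.131, 0.243, 0.0]
contact_force: [0.1, 0.2, -0.3]
opening: 14.2
grip_force: 25.0
```

>>> servo_tool:
  commands:
    - [[0,-0.05,0,0,0,0,-0.8],[0,-0.05,-0.1,0,0,0,-0.8],[0,-0.05,-0.2,0,0,0,-0.8],[0,-0.05,-0.2,0,0,0,-0.8]]

```text
clock: 6.32
eef_pos: [457.9, 20.2, 76.9]
tcp_rot: [-3.131, -0.243, 0.012]
contact_force: [-1.1, -0.2, -0.8]
opening: 13.8
grip_force: 25.0
```

```bash
python3 - <<'E'
from h import *
np.set_printoptions(precision=1,suppress=True)
print([readout.read_state()[k] for k in("eef_pos","tcp_rot","contact_force","opening")])
for n in("top","side"):
    c=capture(n)
    for q in("narrow_cartridge_grip","dock","dock_apron","dock_home"):
        for d in nets.mark_of(n,q): print(n,q,round(d["score"],2),W(c,d["location"]))
u,v=px(c,[465,0,60]).astype(int)
cv2.imwrite("pics/s3.png",cv2.resize(c["image"][v-60:v+60,u-80:u+80],None,fx=4,fy=4,interpolation=cv2.INTER_CUBIC))
E
```

```text
[array([457.9,  20.2,  76.9]), array([-3.1, -0.2,  0. ]), array([-1.1, -0.2, -0.8]), 13.837961789379428]
top narrow_cartridge_grip 0.85 [592.  156.4  45.7]
top narrow_cartridge_grip 0.82 [456.  164.3  47.6]
top dock 0.36 [ 482.4 -138.2    9.8]
top dock_home 0.76 [ 483.4 -139.     6.1]
side narrow_cartridge_grip 0.94 [463.7  17.4  97.7]
side narrow_cartridge_grip 0.62 [590.3 153.7  46.9]
side narrow_cartridge_grip 0.59 [458.5 160.2  46. ]
side narrow_cartridge_grip 0.29 [479.2 -64.3   2.6]
side dock 0.71 [478.7 -64.4   0.9]
side dock_apron 0.7 [461.3  17.1   7. ]
side dock_home 0.88 [ 482.3 -135.7   10.3]
side dock_home 0.56 [479.8 -64.1   1.9]
```

View pics/s3.png

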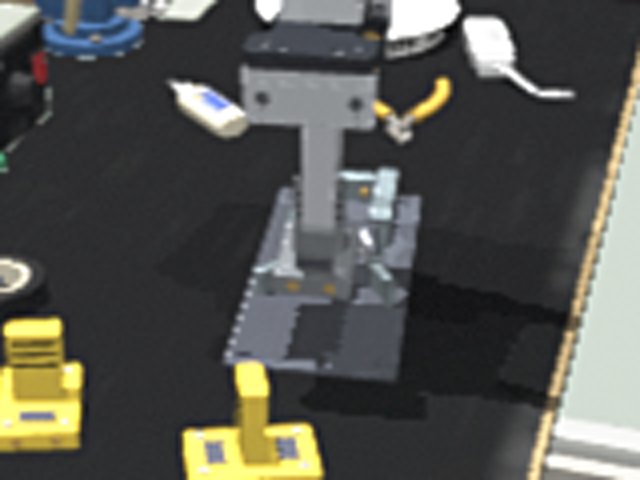

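The side crop shows the cartridge held upright above the apron, its front at crop (305,285), in line with the mouth. Lower it gently.

>>> servo_tool:
  commands:
    - [[0.006,0,-0.08,0,0,0,-0.8],[0.006,0,-0.14,0,0,0,-0.8],[0.006,0,-0.17,0,0,0,-0.8],[0.006,0,-0.18,0,0,0,-0.8],[0.006,0,-0.19,0,0,0,-0.8]]

```text
clock: 7.23
eef_pos: [462.5, 19.8, 41.8]
tcp_rot: [3.132, 0.245, -0.0]
contact_force: [-0.4, -0.4, -0.7]
opening: 14.0
grip_force: 25.0
```

>>> servo_tool:
  commands:
    - [[0,0,-0.005,0,0,0,-0.8],[0,0,-0.01,0,0,0,-0.8]]

```text
clock: 7.4
eef_pos: [462.8, 19.7, 40.2]
tcp_rot: [3.132, 0.244, 0.002]
contact_force: [0.1, 0.4, -0.8]
opening: 13.9
grip_force: 25.0
```

>>> servo_tool:
  commands:
    - [[0,0,-0.005,0,0,0,-0.8],[0,0,-0.01,0,0,0,-0.8]]

```text
clock: 7.57
eef_pos: [462.7, 19.7, 38.1]
tcp_rot: [3.132, 0.244, 0.001]
contact_force: [0.1, -1.0, -1.0]
opening: 14.1
grip_force: 25.0
```

>>> servo_tool:
  commands:
    - [[0,0,-0.004,0,0,0,-0.8],[0,0,-0.007,0,0,0,-0.8]]

```text
clock: 7.73
eef_pos: [462.4, 19.8, 36.5]
tcp_rot: [3.132, 0.244, 0.0]
contact_force: [0.1, -0.4, -0.3]
opening: 13.8
grip_force: 25.0
```

>>> servo_tool:
  commands:
    - [[0,0,-0.004,0,0,0,-0.8],[0,0,-0.007,0,0,0,-0.8]]

```text
clock: 7.9
eef_pos: [462.5, 19.7, 36.2]
tcp_rot: [3.132, 0.245, 0.0]
contact_force: [-4.3, -0.4, 16.6]
opening: 13.8
grip_force: 25.0
```

>>> servo_tool:
  commands:
    - [[0,0,0.004,0,0,0,-0.8],[0.008,-0.049,0.004,0,0,0,-0.8],[0.016,-0.099,0.004,0,0,0,-0.8],[0.022,-0.143,0.004,0,0,0,-0.8],[0.027,-0.173,0.004,0,0,0,-0.8]]

```text
clock: 8.32
eef_pos: [468.5, -15.6, 36.3]
tcp_rot: [-3.131, -0.242, -0.002]
contact_force: [-0.1, 4.4, 7.1]
opening: 14.0
grip_force: 25.0
```

>>> servo_tool:
  commands:
    - [[0.002,-0.012,0,0,0,0,-0.8],[0.004,-0.025,0,0,0,0,-0.8],[0.006,-0.037,0,0,0,0,-0.8]]

```text
clock: 8.57
eef_pos: [469.6, -22.6, 36.2]
tcp_rot: [-3.131, -0.241, -0.002]
contact_force: [-0.7, 4.7, 6.0]
opening: 13.9
grip_force: 25.0
```

>>> servo_tool:
  commands:
    - [[0.003,-0.02,0.001,0,0,0,-0.8],[0.006,-0.04,0.001,0,0,0,-0.8],[0.009,-0.06,0.001,0,0,0,-0.8],[0.012,-0.08,0.001,0,0,0,-0.8],[0.015,-0.1,0.001,0,0,0,-0.8]]

```text
clock: 8.98
eef_pos: [472.8, -42.2, 36.3]
tcp_rot: [-3.131, -0.241, -0.003]
contact_force: [1.3, 6.0, 3.7]
opening: 13.9
grip_force: 25.0
```

```bash
python3 - <<'E'
from h import *
for n in("top","side"):
    c=capture(n); u,v=px(c,[475,-60,30]).astype(int)
    cv2.imwrite(f"pics/{n}4.png",cv2.resize(c["image"][v-45:v+45,u-65:u+65],None,fx=5,fy=5,interpolation=cv2.INTER_CUBIC))
E
```

```text
(no output)
```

View pics/side4.png

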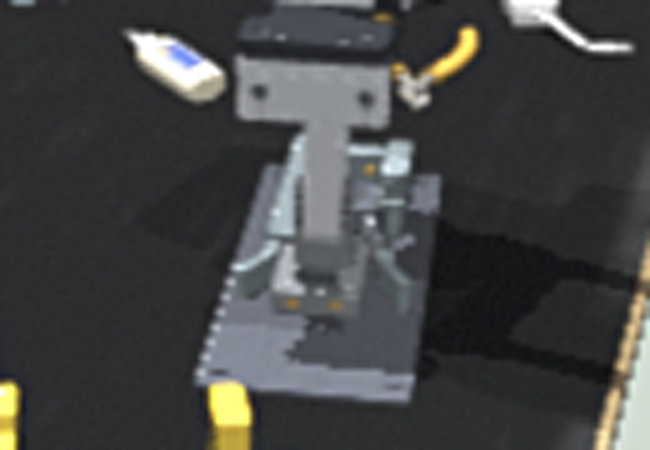

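The side crop shows the cartridge inside the mouth, its rear at crop (315,300), centred between the flares. The forces are small, so I continue.

>>> servo_tool:
  commands:
    - [[0.004,-0.025,0,0,0,0,-0.8],[0.008,-0.05,0,0,0,0,-0.8],[0.012,-0.075,0,0,0,0,-0.8],[0.015,-0.1,0,0,0,0,-0.8],[0.019,-0.125,0,0,0,0,-0.8]]

```text
clock: 9.5
eef_pos: [476.8, -67.1, 36.3]
tcp_rot: [-3.131, -0.243, -0.003]
contact_force: [2.2, 5.7, 4.3]
opening: 14.0
grip_force: 25.0
```

>>> servo_tool:
  commands:
    - [[0.004,-0.025,0,0,0,0,-0.8],[0.008,-0.05,0,0,0,0,-0.8],[0.012,-0.075,0,0,0,0,-0.8]]

```text
clock: 9.75
eef_pos: [479.1, -82.1, 36.3]
tcp_rot: [-3.131, -0.242, -0.003]
contact_force: [1.1, 4.7, 4.4]
opening: 13.9
grip_force: 25.0
```

>>> servo_tool:
  commands:
    - [[0.004,-0.025,0,0,0,0,-0.8],[0.008,-0.05,0,0,0,0,-0.8],[0.012,-0.075,0,0,0,0,-0.8],[0.015,-0.1,0,0,0,0,-0.8],[0.019,-0.125,0,0,0,0,-0.8]]

```text
clock: 10.17
eef_pos: [482.9, -107.0, 36.3]
tcp_rot: [-3.131, -0.242, -0.003]
contact_force: [4.0, 6.2, 4.9]
opening: 13.8
grip_force: 25.0
```

>>> servo_tool:
  commands:
    - [[0.004,-0.025,0,0,0,0,-0.8],[0.008,-0.05,0,0,0,0,-0.8],[0.012,-0.075,0,0,0,0,-0.8],[0.014,-0.09,0,0,0,0,-0.8]]

```text
clock: 10.5
eef_pos: [485.6, -125.1, 36.3]
tcp_rot: [-3.131, -0.241, -0.003]
contact_force: [1.6, 5.3, 5.0]
opening: 13.7
grip_force: 25.0
```

>>> servo_tool:
  commands:
    - [[0.001,-0.01,0,0,0,0,-0.8],[0.003,-0.02,0,0,0,0,-0.8]]

```text
clock: 10.67
eef_pos: [486.2, -128.9, 36.3]
tcp_rot: [-3.131, -0.241, -0.003]
contact_force: [1.7, 6.3, 5.5]
opening: 13.6
grip_force: 25.0
```

Now 2–3 mm steps, watching for the stop.

>>> servo_tool:
  commands:
    - [[0.001,-0.007,0,0,0,0,-0.8],[0.002,-0.014,0,0,0,0,-0.8]]

```text
clock: 10.83
eef_pos: [486.3, -131.9, 36.3]
tcp_rot: [-3.131, -0.243, -0.002]
contact_force: [0.7, 3.8, 4.0]
opening: 13.8
grip_force: 25.0
```

>>> servo_tool:
  commands:
    - [[0.001,-0.006,0,0,0,0,-0.8],[0.002,-0.011,0,0,0,0,-0.8]]

```text
clock: 11.0
eef_pos: [486.0, -134.0, 36.2]
tcp_rot: [-3.131, -0.244, 0.0]
contact_force: [-0.6, 4.3, 5.1]
opening: 13.8
grip_force: 25.0
```

>>> servo_tool:
  commands:
    - [[0.0005,-0.004,0,0,0,0,-0.8],[0.001,-0.008,0,0,0,0,-0.8]]

```text
clock: 11.17
eef_pos: [486.0, -135.2, 36.3]
tcp_rot: [-3.13, -0.243, 0.001]
contact_force: [-0.3, 8.3, 8.4]
opening: 14.0
grip_force: 25.0
```

>>> servo_tool:
  commands:
    - [[0.0005,-0.004,0,0,0,0,-0.8],[0.001,-0.008,0,0,0,0,-0.8]]

```text
clock: 11.33
eef_pos: [486.1, -135.4, 36.4]
tcp_rot: [-3.128, -0.241, 0.0]
contact_force: [0.6, 10.9, 10.6]
opening: 13.8
grip_force: 25.0
```

```bash
python3 - <<'E'
from h import *
print(readout.read_state()["contact_force"])
c=capture("side"); u,v=px(c,[475,-90,30]).astype(int)
a=cv2.resize(c["image"][v-35:v+35,u-45:u+45],None,fx=6,fy=6,interpolation=cv2.INTER_CUBIC)
c=capture("top"); u,v=px(c,[475,-90,30]).astype(int)
b=cv2.resize(c["image"][v-40:v+40,u-66:u+66],None,fx=4,fy=4,interpolation=cv2.INTER_CUBIC)[:160]
b=cv2.copyMakeBorder(b,0,0,0,540-b.shape[1],0); cv2.imwrite("pics/s5.png",np.vstack([a,b]))
E
```

```text
[ 0.6496054  10.94845358 10.57142308]
```

View pics/s5.png

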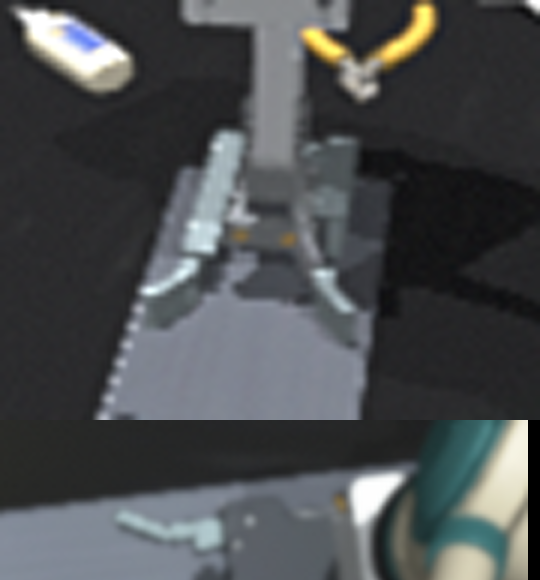

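The side crop shows the cartridge deep in the guide, its rear at crop (265,240). The catch leaf at about (305,240) is not clearly released. I push a little more to confirm the stop.

>>> servo_tool:
  commands:
    - [[0.001,-0.008,0.002,0,0,0,-0.8],[0.002,-0.015,0.003,0,0,0,-0.8],[0.002,-0.015,0.003,0,0,0,-0.8]]

```text
clock: 11.68
eef_pos: [486.2, -135.6, 36.6]
tcp_rot: [-3.123, -0.237, 0.001]
contact_force: [1.3, 15.8, 9.8]
opening: 13.7
grip_force: 25.0
```

>>> servo_tool:
  commands:
    - [[0.001,-0.005,0,0,0,0,-0.8],[0.001,-0.01,0,0,0,0,-0.8],[0.001,-0.01,0,0,0,0,-0.8]]

```text
clock: 11.93
eef_pos: [486.2, -135.7, 36.7]
tcp_rot: [-3.12, -0.235, 0.001]
contact_force: [2.2, 22.1, 10.9]
opening: 13.6
grip_force: 25.0
```

A hard stop, at the expected home point. Unload, open and rise.

>>> servo_tool:
  commands:
    - [[-0.003,0.015,0,0,0,0,-0.8],[-0.004,0.03,0,0,0,0,-0.8],[-0.004,0.03,0,0,0,0,-0.8]]

```text
clock: 12.18
eef_pos: [486.0, -135.3, 36.3]
tcp_rot: [-3.13, -0.244, 0.001]
contact_force: [1.9, 6.0, 3.2]
opening: 14.0
grip_force: 25.0
```

>>> servo_tool:
  commands:
    - [[0,0,0,0,0,0,0.2],[0,0,0,0,0,0,0.2],[0,0,0,0,0,0,0.2],[0,0,0,0,0,0,0.2]]

```text
clock: 12.52
eef_pos: [486.1, -137.3, 36.3]
tcp_rot: [3.131, 0.244, -0.001]
contact_force: [0.1, -0.1, -0.1]
opening: 37.2
grip_force: 0.0
```

>>> servo_tool:
  commands:
    - [[0,0,0.1,0,0,0,0.2],[0,0,0.25,0,0,0,0.2],[0,0,0.45,0,0,0,0.2],[0,0,0.65,0,0,0,0.2],[0,0,0.85,0,0,0,0.2]]

```text
clock: 12.93
eef_pos: [485.7, -137.0, 208.2]
tcp_rot: [3.131, 0.244, -0.002]
contact_force: [0.6, -0.1, -1.1]
opening: 56.1
grip_force: 0.0
```

>>> servo_tool:
  commands:
    - [[0,-0.2,0,0,0,0,0.2],[0,-0.4,0,0,0,0,0.2],[0,-0.6,0,0,0,0,0.2],[0,-0.8,0,0,0,0,0.2],[0,-1,0,0,0,0,0.2]]

```text
clock: 13.35
eef_pos: [485.6, -338.8, 206.7]
tcp_rot: [3.131, 0.244, -0.001]
contact_force: [0.8, 0.4, -0.0]
opening: 56.4
grip_force: 0.0
```

```bash
python3 - <<'E'
from h import *
np.set_printoptions(precision=1,suppress=True)
ims=[]
for n in("side","top"):
    c=capture(n); u,v=px(c,[475,-90,30]).astype(int)
    for q in("narrow_cartridge_grip","catch_tip","dock"):
        for d in nets.mark_of(n,q):
            w=W(c,d["location"]); print(n,q,round(d["score"],2),w) if w[1]<100 else 0
    ims.append(cv2.resize(c["image"][v-30:v+30,u-60:u+60],None,fx=5,fy=5,interpolation=cv2.INTER_CUBIC))
cv2.imwrite("pics/s6.png",np.vstack(ims))
E
```

```text
side narrow_cartridge_grip 0.52 [ 486.8 -137.    51.3]
side catch_tip 0.5 [460.7 -99.3  14.2]
side dock 0.96 [480.7 -68.2   4. ]
top narrow_cartridge_grip 0.92 [ 485.2 -139.3   50.3]
top catch_tip 0.42 [464.  -95.8  12.7]
top dock 0.61 [476.8 -62.7   2.4]
top dock 0.42 [ 486.9 -134.6   52.8]
```

View pics/s6.png

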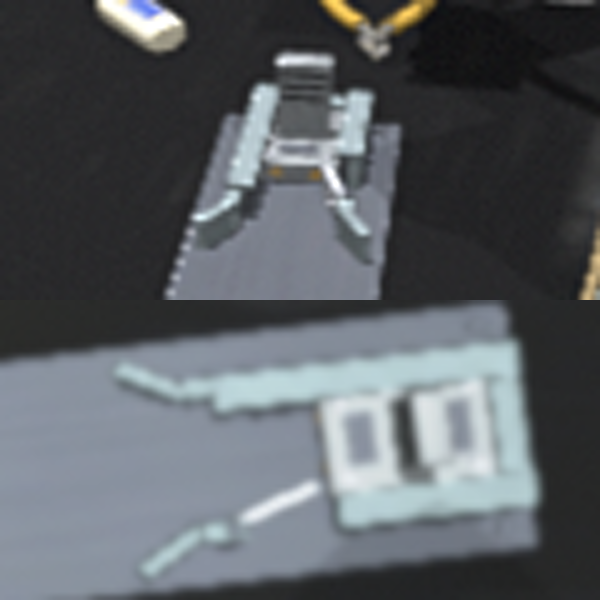

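The pictures show the cartridge home against the stop (top crop, x 320–495). The catch leaf is sprung back to its rest angle, its tip at (318,487) just behind the rear edge, and the gripper is clear.

```bash
python3 -c "
from bench import ticket; print(ticket.hand_in())"
```

```text
the job is handed in; nothing more can be done
None
```

The narrow cartridge is fully home against the dock's end stop with the spring catch clicked in behind it, the gripper has let go and is clear, the wide cartridge was not touched, and the job is handed in at about 13.6 s; no verdict was shown.

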